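Count specimen blocks through the tip chute and load the scanner tray

TASK

Count the specimen blocks on the bench into the sample tray and load it into the scanner: first zero the chute's counter by pressing its recessed button with the stylus, and put the stylus back in its stand. Then set each block on the rocker of the tip chute and let its own weight tip it down into the tray; do not push the rocker down or hold a block over the tray yourself. When all of them are in, take the tray by its tab and slide it fully home into the scanner's slotted bay, leaving everything else where it is.

Things in the scene. Friction and masses are not known exactly. Their poses are not given: they have to be found in the camera images.
- chute: counting tip chute, fixed on the table; origin on the table below the rocker's pivot. Two aluminium cheeks carry the rocker, a polished steel trough; its pivot pin, 106 mm above the table, runs along the chute's x. Its open lip points to the chute's -y, over the tray. A grey counter box (80 x 90 mm, 55 mm tall, flat top, its display rises 2 mm) is fixed to its +x side.
- rocker_load (a point): where to set a block: on the trough's upper face, moving with it; level and 119 mm above the table at rest. x runs across the trough (120 mm between its 15 mm high side rims), y along it: open lip 57 mm away in -y, pivot 48 mm in +y, 20 mm high end wall 97 mm in +y. Set a block with its 70 mm length along x and let go: it tips the trough and slides off; the empty trough swings back level in about 1 s.
- rocker (a joint): angle of the rocker: 0 level (rest, held there by its counterweight), grows as the lip goes down, 0.55 rad fully tipped. About 0.5 N on the load point starts it down.
- zero_top (a point): centre of the top face of the counter's round white zero button, 15 mm across, 143 mm from the chute's origin in its +x. It sits 4 mm deep in an 18 mm round hole in the flat top of the grey counter box, so its face is 51 mm above the table. The point moves with the button.
- zero (a joint): travel of the zero button: 0 up, 0.004 m fully down; springs back. It starts to move at 1.4 N, fully down takes 5 N straight down; it counts as pressed beyond 0.003 m.
- stylus_mid (a point): mid-length point of the stylus: round aluminium handle, 14 mm in diameter, 110 mm long, over a steel tip 6 mm in diameter; 150 mm long in all, 50 g. z runs along it toward the handle's end; the tip's end is 75 mm from this point in -z. It stands upright in its stand, tip down: this point is then 30 mm above the stand's top and 105 mm of the stylus show.
- stand_hole (a point): centre of the mouth of the hole in the stylus stand: a fixed black block 60 x 60 mm, 55 mm tall; this point is on its top face. The hole is 18 mm in diameter and 45 mm deep.
- tray_mid (a point): centre of the loose sample tray, 20 mm above its underside. Steel with a slippery white liner and plastic glides below, 130 mm (x) by 200 mm (y), 40 mm tall, walls and floor 4 mm, 0.32 kg empty. It stands on the table below the chute's lip; its x axis points away from its pull tab.
- tray_grip (a point): point at which to grip the tray's pull tab: a black upright plate 10 mm thick (along the tray's x) and 70 mm wide (along its y) on the tray's -x side, from 34 to 86 mm above the table. This point is 66 mm above the table, 83 mm from tray_mid in the tray's -x.
- bay_home (a point): where tray_mid comes when the tray is fully home (2 mm short of the back stop) in the scanner's tray bay, a slot on the table between two C-rails, 208 mm apart. Its x is the sliding-in direction; the open mouth is 66 mm away in -x, with flared cheeks 32 mm further out. The rails' lips, 46 to 52 mm above the table, stand over the tray's rims, so it goes in only by sliding along the table. Fixed.
- block1_mid (a point): centre of a loose specimen block: black resin, 70 mm (x) by 36 mm (y), 32 mm tall (z), with a steel section showing on top; 0.10 to 0.17 kg. Three or four of the five listed blocks are there; the absent ones read None.
- block2_mid (a point): centre of a loose specimen block: black resin, 70 mm (x) by 36 mm (y), 32 mm tall (z), with a steel section showing on top; 0.10 to 0.17 kg. Three or four of the five listed blocks are there; the absent ones read None.
- block3_mid (a point): centre of a loose specimen block: black resin, 70 mm (x) by 36 mm (y), 32 mm tall (z), with a steel section showing on top; 0.10 to 0.17 kg. Three or four of the five listed blocks are there; the absent ones read None.
- block4_mid (a point): centre of a loose specimen block: black resin, 70 mm (x) by 36 mm (y), 32 mm tall (z), with a steel section showing on top; 0.10 to 0.17 kg. Three or four of the five listed blocks are there; the absent ones read None.
- block5_mid (a point): centre of a loose specimen block: black resin, 70 mm (x) by 36 mm (y), 32 mm tall (z), with a steel section showing on top; 0.10 to 0.17 kg. Three or four of the five listed blocks are there; the absent ones read None.
- jar: bystander, leave alone: amber glass jar with a steel lid, 54 mm across, 85 mm tall; origin at the centre of its underside.
- dish: bystander, leave alone: shallow clear dish, 84 mm across, 16 mm tall; origin at the centre of its underside.
- glass: bystander, leave alone: stack of greenish glass plates, 100 x 75 x 12 mm; origin at the centre of its underside.
- vials: bystander, leave alone: white vial box with six red caps, 90 x 60 x 47 mm; origin at the centre of its underside.
- tweezers: bystander, leave alone: steel tweezers lying flat, 120 mm long, 11 mm high; origin at the centre of its underside.
- alcohol: bystander, leave alone: white bottle with a black cap, 60 mm across, 150 mm tall; origin at the centre of its underside.
Mind the look-alikes: they are no part of the job. Leave any red look-alike of the part that bears block5_mid alone.

How it is judged:
By the outcome, as a careful person would: the job done as asked, in the order asked, and still so for the second after the job is handed in, with the robot touching nothing.
Of block1, block2, block3, block4, block5 only 3 to 4 are there at a start; the rules pass over those that are not, and their reading is None.
At some moment in a run one of block1, block2, block3, block4, block5 may be knocked a few centimetres aside while the robot is not near it.
It also fails if it takes over 192 s, if anything falls off the work surface, if the arm or the gripper's body presses on something with over 40 N, if the wrist force passes 120 N, or if a joint passes its speed limit or range.

ROBOT

A 7-joint arm with a two-finger parallel gripper is mounted at the origin on the work surface. World frame = base frame: x ahead of the robot, y to its left, z up, the work surface at z = 0. Lengths are in mm, angles in rad, forces in N, time in s.
With the tool pointing down it reaches from about 400 to 925 mm from the base axis. Payload 5.6 kg.
Tool frame: the origin (TCP) lies midway between the tips of the shut fingers; the grasp point (between the pads) lies r.tcp_to_grasp behind it (r.tcp_to_grasp is the distance from the TCP to the grasp point, in mm); z points along the fingers, y is the line along which they close (so a half turn about z gives the same grasp; the last joint's range is limited). The gripper opens to 85 mm and grips with 20 to 120 N. Pads are 22 mm wide; open, the fingers measure 114 mm over their backs; the gripper's body (76 mm by 85 mm) begins 54 mm behind the grasp point. The pads swing forward as they close: fully open they stand 13 mm farther back than shut.
Start: joints at [1.238, 0.468, -0.012, 1.603, 0.006, 1.071, -0.056], TCP at [185.702, -622.916, 192.49] pointing down, gripper open.
Joint ranges: [-2.53, 2.53], [-0.31, 2.02], [-1.57, 1.55], [0.28, 2.44], [-1.29, 4.43], [0.15, 1.84], [-2.92, 2.92]. Speed limits (rad/s): [2.57, 2.57, 3.14, 3.14, 3.14, 3.14, 3.14].

INTERFACE

Orientations are given as [roll, pitch, yaw] about the fixed x, y, z axes, in that order (R = Rz(yaw) Ry(pitch) Rx(roll)).
In Python, from station import r gives the robot as it stands.
- The arm moves only by the tool play_rows, never from a script. Its argument "targets" is a list that holds one entry, the list of rows, each a list of 4 numbers: the shift along the world's x, y, z in cm, then the turn about the world's z in degrees. In form: [[[tx, ty, tz, twist], ...]]. A call has 1 to 20 rows; each row is the pose to reach, as a shift and turn from the pose commanded when the call began; what a row does not reach only later rows make up. A row lasts 1/8 s, in which the tool goes at most 62.5 mm and 10.7 degrees, less where a joint would pass 70% of its speed; a pose out of reach is approached as far as the arm can. A call with a gripper value outside its range is refused whole. "claw" is the opening, from 0 (shut) to 1 (fully open), set as the call begins (left out, the last holds). The fingers move at their own pace and stop on an object; "newtons" is the grip in N (left out, the last holds). Time passes only in rows, so rows that repeat a pose let the fingers close. It gives the time, the measured TCP pose, the force, the opening and the grip force at its end, in the units of the state.
- r.read_state(): the state, without advancing time (a new reading comes with each control period).
- r.camera(name): name is "scene" or "top" or "wrist"; returns (picture, depth): 420x560x3 uint8, red, green, blue; 420x560 float32, mm along the optical axis (not along the pixel's ray), 0 where there is no reading.
- r.get_calibration(name): a dict with "mtx" (3x3 intrinsics, pixels), "R" (3x3) and "t" (3): a world point X has camera coordinates R X + t; the wrist camera has in their place "tool_from_camera" (4x4, takes a point from camera to tool coordinates, whose origin is the TCP and whose axes are the flange's). Camera axes: x right, y down, z forward; pixel columns grow to the right and rows downward; lengths in mm; the calibration is good to about 2 mm. The wrist camera is an equidistant fisheye: a pixel r from the principal point sees the ray r / f radians off the axis. A picture is of the moment at which its call begins: read the wrist's pose just before it. get_calibration takes no time and is no camera call.
- r.job_done(): hands the job in; it is judged then, once.
Trained networks look in the newest picture that a camera, given by its name, has taken for a name from the list of things; names that differ only in an ending like _2 or _b are one class to them, and where a whole thing is asked for, a point or a joint stands for the part that bears it (a point fixed in the world has none). Each returns a list of dicts, best first, with "confidence" (0 to 1); they miss things now and then, are a little off and sometimes report something else, mostly with a low value. They report only what shows in the picture. A call takes as long as a camera call. They do not tell look-alikes from the thing itself.
- r.search_frame(thing, camera): "point" ([x, y, z] in mm, in world coordinates, good to about 4 mm: the middle of the surface that is visible of it).
- r.pinpoint(thing, camera): "point" ([x, y, z] in mm, in world coordinates, good to about 4 mm: a listed point, or the origin of a listed thing).
The state is a dict: "t": time; "joints": joint angles; "dq": joint speeds; "joint_efforts": joint torques, N m; "eef_pos": TCP position; "tool_rot": TCP orientation; "force": force on the tool from outside, world axes, zero at the start; "ft_torque": the same for the moment, N m; "opening": finger opening in mm; "grasp_force": force on a finger pad.
Only numpy, scipy, OpenCV 4.12 (cv2) and the standard library are available. Lean on these libraries where they do the work, as an engineer would, in place of code of your own. Each camera call takes 0.05 s, during which the arm holds its last target. There are 200 camera calls.

## Working session

There is one attempt and no reset: what is moved stays moved. The work goes in short steps, Python scripts to look and compute and a tool call to move; the robot and the scene stay as the last step left them, time stands still between calls to the robot, and variables do not carry over. Pictures are saved under pics/ and viewed, at most 14 in all, crops included, and the job is handed in when it is done.

Besides the shell and the picture viewer there is one more tool, called after ">>>" as name([rows], argument=value, ...), one row to a line, values as JSON. play_rows: Moves the arm, as the interface text tells. Its arguments: {"type":"object","properties":{"targets":{"type":"array"},"claw":{"type":"number"},"newtons":{"type":"number"}},"required":["targets"]}

```bash
ls; mkdir -p pics
cat > h.py <<'E'
from station import r
import numpy as np, cv2
def snap(n,f):
    im,d=r.camera(n); cv2.imwrite('pics/'+f,im[:,:,::-1]); return im,d
def fmt(l,k=4): return [(np.round(e['point']).astype(int).tolist(),round(e['confidence'],2)) for e in l[:k]]
def w2p(n,X):
    c=r.get_calibration(n); p=c['R']@np.array(X,float)+c['t']; q=c['mtx']@p; return np.round(q[:2]/q[2]).astype(int).tolist()
E
python3 - <<'E'
from h import *
s=r.read_state(); print({k:np.round(v,3).tolist() for k,v in s.items()}, r.tcp_to_grasp)
for n in('scene','top'):
    snap(n,n+'0.png')
    c=r.get_calibration(n);print(n,np.round(c['mtx'],1).tolist(),np.round(-c['R'].T@c['t']))
    for th in ['chute','rocker_load','zero_top','stylus_mid','stand_hole','tray_mid','tray_grip','bay_home','block1_mid','jar','dish','glass','vials','tweezers','alcohol']:
        l=r.pinpoint(th,n); print(th,fmt(l,6),[w2p(n,e['point']) for e in l[:6]])
E
```

```text
pics
{'t': 0.0, 'joints': [1.238, 0.468, -0.012, 1.604, 0.006, 1.071, -0.056], 'dq': [-0.001, 0.001, 0.0, 0.0, -0.0, 0.0, 0.002], 'joint_efforts': [0.001, -53.238, 0.022, -25.13, 0.011, 0.008, -0.0], 'eef_pos': [185.474, -622.314, 191.519], 'tool_rot': [-3.14, 0.0, 0.29], 'force': [0.319, -0.539, 0.25], 'ft_torque': [0.002, -0.086, 0.002], 'grasp_force': 0.0, 'opening': 85.283} 18.700000000000003
scene [[408.4, 0.0, 281.1], [0.0, 408.4, 206.3], [0.0, 0.0, 1.0]] [ 964. -831. 1074.]
chute [([539, 16, 2], 0.73)] [[293, 217]]
rocker_load [([549, -31, 117], 0.71), ([646, 256, 86], 0.7)] [[290, 204], [352, 169]]
zero_top [([650, 258, 85], 0.49)] [[353, 170]]
stylus_mid [([649, 256, 85], 0.6), ([429, 431, 1], 0.38)] [[352, 170], [317, 143]]
stand_hole [([651, 255, 54], 0.64)] [[351, 176]]
tray_mid [([550, -158, 18], 0.63)] [[270, 250]]
tray_grip [([466, -172, 65], 0.82)] [[245, 233]]
bay_home [([727, -272, 19], 0.6)] [[303, 302]]
block1_mid [] []
jar [([428, 432, 1], 0.74)] [[317, 143]]
dish [([386, 51, 0], 0.57), ([324, -271, 0], 0.19)] [[261, 195], [193, 249]]
glass [([574, -543, 0], 0.6)
[... 734 characters left out ...]
71, 199], [251, 151], [458, 264]]
stylus_mid [([652, 263, 83], 0.68)] [[162, 157]]
stand_hole [([650, 255, 56], 0.96)] [[168, 160]]
tray_mid [([548, -157, 20], 0.57)] [[318, 202]]
tray_grip [([466, -173, 73], 0.61)] [[326, 231]]
bay_home [([728, -274, 13], 0.88), ([656, 260, 82], 0.16)] [[361, 139], [163, 155]]
block1_mid [([698, 363, 0], 0.55)] [[136, 146]]
jar [([435, 432, -2], 0.64), ([549, -157, 22], 0.57)] [[108, 238], [319, 201]]
dish [([386, 48, 0], 0.85), ([559, 174, 19], 0.64)] [[243, 259], [199, 195]]
glass [([697, 365, 2], 0.72), ([435, 432, 0], 0.43)] [[135, 146], [107, 238]]
vials [([384, -540, 4], 0.77)] [[456, 265]]
tweezers [([324, -271, -2], 0.69)] [[358, 284]]
alcohol [] []
```

View pics/top0.png

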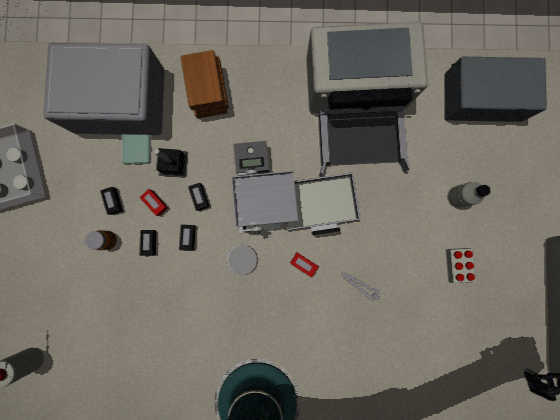

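View pics/scene0.png

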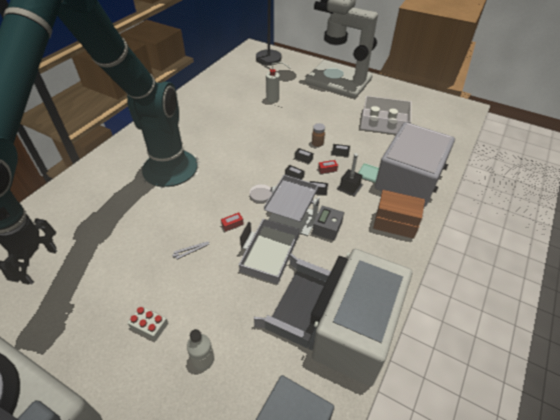

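Run:
```python
from h import *
for n in('scene','top'):
    for i in range(1,6):
        th=f'block{i}_mid'; l=r.pinpoint(th,n);l2=r.search_frame(th,n); print(n,th,fmt(l,6),fmt(l2,6),[w2p(n,e['point']) for e in l2[:6]])
```

```text
scene block1_mid [] [] []
scene block2_mid [([555, 175, 16], 0.54), ([728, -270, 20], 0.31)] [([572, 172, 31], 0.71), ([576, 0, 120], 0.7), ([550, 408, 30], 0.62), ([864, -306, 170], 0.44)] [[322, 187], [302, 200], [342, 150], [348, 306]]
scene block3_mid [([541, 417, 13], 0.5)] [([547, 408, 29], 0.59)] [[342, 150]]
scene block4_mid [([550, -156, 20], 0.62), ([423, 312, 13], 0.56)] [([431, 298, 28], 0.47)] [[303, 156]]
scene block5_mid [([698, 362, -4], 0.69), ([442, 205, 18], 0.68), ([539, 301, 13], 0.6), ([378, -121, 16], 0.6)] [([386, -127, 33], 0.74), ([545, 292, 27], 0.53), ([447, 200, 35], 0.47)] [[233, 221], [329, 166], [295, 170]]
top block1_mid [([698, 363, 0], 0.55)] [] []
top block2_mid [([561, 176, 21], 0.56)] [([560, 172, 38], 0.85)] [[198, 194]]
top block3_mid [([547, -29, 119], 0.73), ([534, 417, 18], 0.59)] [([537, 415, 32], 0.7), ([382, -534, 38], 0.49)] [[110, 200], [459, 266]]
top block4_mid [([425, 314, 13], 0.65), ([539, 13, -4], 0.49)] [([426, 308, 33], 0.92), ([555, 6, 114], 0.74)] [[147, 242], [258, 194]]
top block5_mid [([440, 203, 14], 0.97), ([535, 300, 15], 0.73), ([375, -118, 16], 0.59)] [([535, 296, 29], 0.79), ([378, -117, 31], 0.76), ([443, 201, 34], 0.73)] [[154, 202], [303, 264], [187, 236]]
```

Top picture: the black blocks are at (198,197), (112,200), (148,242) and (187,237). The red look-alikes are at (153,203) and (304,264) and I'll leave them. The stand with the stylus is at (170,160), the counter at (252,157), the tray at (328,202) with its tab at (326,230), and the bay at (362,139). Next I'll measure orientations and obstacle heights.

```bash
cat >> h.py <<'E'
def cloud(n,d):
    c=r.get_calibration(n); v,u=np.mgrid[:d.shape[0],:d.shape[1]]
    P=np.stack([(u-c['mtx'][0,2])/c['mtx'][0,0]*d,(v-c['mtx'][1,2])/c['mtx'][1,1]*d,d],-1)
    return (P-c['t'])@c['R']
def rect(W,m):
    (cx,cy),(w,h),_=q=cv2.minAreaRect(W[m][:,:2].astype(np.float32)); b=cv2.boxPoints(q)
    e=[b[1]-b[0],b[2]-b[1]]; e=max(e,key=np.linalg.norm); a=np.degrees(np.arctan2(e[1],e[0]))%180
    return [round(float(x),1) for x in(cx,cy,max(w,h),min(w,h),a)]
def near(W,p,R): return np.hypot(W[...,0]-p[0],W[...,1]-p[1])<R
E
python3 - <<'E'
from h import *
im,d=r.camera('top'); W=cloud('top',d); ok=d>0; z=W[...,2]
for p in [(560,175),(537,416),(425,312),(441,203),(535,300),(376,-118)]:
    m=ok&near(W,p,55)&(z>22)&(z<45); print('block',p,rect(W,m),m.sum(),np.median(z[m]),im[m].mean(0).astype(int))
m=ok&near(W,(466,-172),60)&(z>75)&(z<95);print('tab',rect(W,m),m.sum())
m=ok&near(W,(549,-157),140)&(z>33)&(z<46);print('trayrim',rect(W,m),m.sum())
m=ok&near(W,(540,-10),110)&(z>110)&(z<126);print('trough',rect(W,m),m.sum(),np.median(z[m]))
m=ok&near(W,(680,30),60)&(z>50)&(z<60);print('counter',rect(W,m),m.sum())
m=ok&near(W,(650,256),45)&(z>50)&(z<60);print('stand',rect(W,m),m.sum())
m=ok&near(W,(728,-273),140)&(z>44)&(z<58);print('rails',rect(W,m),m.sum(), W[m][:,0].min())
for s in(-1,1):
    mm=m&(s*(W[...,1]+273)>70); print('rail',s,rect(W,mm),mm.sum())
m=ok&near(W,(650,257),25)&(z>140)&(z<175);print('sty top',W[m].mean(0),m.sum())
for n,p in dict(box=(100,90),boxr=(155,120),wood=(205,80),scan=(365,60),alc=(480,190)).items(): print(n,W[p[1],p[0]].round())
E
```

```text
block (560, 175) [554.7, 175.9, 69.2, 36.4, 20.1] 341 32.13619454450356 [56 55 56]
block (537, 416) [537.9, 418.3, 69.5, 37.0, 18.5] 360 31.670877774070636 [49 47 48]
block (425, 312) [424.5, 312.1, 68.2, 37.0, 1.1] 361 31.84154260217715 [52 51 52]
block (441, 203) [441.1, 204.2, 68.8, 37.9, 179.2] 351 31.731521327961033 [56 55 56]
block (535, 300) [536.1, 301.0, 70.2, 36.2, 43.5] 350 31.581314334242528 [128  51  50]
block (376, -118) [375.4, -119.1, 69.8, 35.2, 57.8] 346 32.41153412933406 [132  52  51]
tab [467.1, -171.6, 68.9, 9.9, 99.9] 103
trayrim [577.2, -152.9, 217.8, 200.2, 9.9] 447
trough [543.6, -12.0, 169.4, 152.2, 7.0] 2984 119.04673995141843
counter [664.4, 31.6, 89.8, 80.2, 96.9] 862
stand [650.2, 256.0, 61.3, 60.3, 87.1] 406
rails [727.5, -271.9, 230.8, 165.2, 92.9] 1129 639.3321945749414
rail -1 [730.8, -367.5, 162.4, 36.9, 4.0] 429
rail 1 [722.4, -179.6, 165.6, 48.9, 0.9] 449
sty top [648.69489049 254.14895338 154.7226178 ] 43
box [802. 404. 154.]
boxr [754. 290.  70.]
wood [851. 152. 107.]
scan [ 881. -249.  176.]
alc [ 573. -536.  150.]
```

>>> play_rows([
  [[2, 4, 8, 0], [46.3, 87.7, 11.5, -9], [46.3, 87.7, 11.5, -9], [46.3, 87.7, 11.5, -9], [46.3, 87.7, 11.5, -9], [46.3, 87.7, 11.5, -9], [46.3, 87.7, 11.5, -9], [46.3, 87.7, 11.5, -9], [46.3, 87.7, 11.5, -9], [46.3, 87.7, 11.5, -9], [46.3, 87.7, 11.5, -9], [46.3, 87.7, 11.5, -9], [46.3, 87.7, 11.5, -9], [46.3, 87.7, 11.5, -9], [46.3, 87.7, 11.5, -9], [46.3, 87.7, 11.5, -9], [46.3, 87.7, 11.5, -9], [46.3, 87.7, 11.5, -9], [46.3, 87.7, 11.5, -9], [46.3, 87.7, 11.5, -9]],
], claw=1, newtons=40)

```text
t: 5.15
eef_pos: [648.8, 252.3, 307.9]
tool_rot: [3.141, -0.0, 0.131]
force: [-0.4, 0.2, 0.6]
opening: 85.2
grasp_force: 0.0
```

```bash
cat >> h.py <<'E'
from scipy.spatial.transform import Rotation as Ro
def wcloud(d,s):
    c=r.get_calibration('wrist'); T=np.array(c['tool_from_camera']); K=np.array(c['mtx'])
    v,u=np.mgrid[:d.shape[0],:d.shape[1]]; a=(u-K[0,2])/K[0,0]; b=(v-K[1,2])/K[1,1]; th=np.hypot(a,b)+1e-9; k=np.tan(np.minimum(th,1.5))/th
    P=np.stack([a*k*d,b*k*d,d],-1)@T[:3,:3].T+T[:3,3]
    return P@Ro.from_euler('xyz',s['tool_rot']).as_matrix().T+s['eef_pos']
E
python3 - <<'E'
from h import *
s=r.read_state(); im,d=snap('wrist','w1.png'); print(np.round(s['eef_pos'],1))
W=wcloud(d,s); ok=d>0; z=W[...,2]
for lo,hi in((60,110),(110,150),(150,172)):
    m=ok&near(W,(649,255),30)&(z>lo)&(z<hi); print(lo,m.sum(),W[m].mean(0).round(1),np.median(W[m],0).round(1))
m=ok&near(W,(650,256),48)&(z>50)&(z<60); print('stand',rect(W,m),m.sum())
for t in('stylus_mid','stand_hole'): print(t,fmt(r.pinpoint(t,'wrist')))
E
```

```text
[648.8 252.3 307.9]
60 70 [656.2 256.   85.4] [656.9 256.1  84.8]
110 68 [656.4 255.9 130.1] [657.  255.8 129.9]
150 160 [651.8 255.6 159.1] [652.  255.5 159.9]
stand [651.0, 255.5, 61.5, 60.4, 176.7] 1642
stylus_mid [([650, 261, 89], 0.8)]
stand_hole [([650, 263, 56], 0.62)]
```

View pics/w1.png

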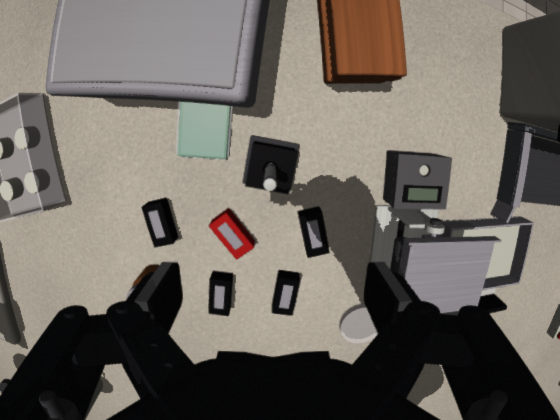

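The picture shows the stylus at (269,180) in its black stand and nothing close by. The white button on the counter is at (424,170). Going down on the stylus.

>>> play_rows([
  [[0.2, 0.2, -3, 0], [0.2, 0.2, -8, 0], [0.2, 0.2, -13, 0], [0.2, 0.2, -17, 0], [0.2, 0.2, -19.5, 0], [0.2, 0.2, -19.5, 0], [0.2, 0.2, -19.5, 0]],
])

```text
t: 6.18
eef_pos: [651.6, 256.3, 114.1]
tool_rot: [-3.141, -0.002, 0.132]
force: [0.4, 0.0, 0.4]
opening: 85.3
grasp_force: 0.0
```

>>> play_rows([
  [[0, 0, 0, 0], [0, 0, 0, 0], [0, 0, 0, 0], [0, 0, 0, 0], [0, 0, 0, 0], [0, 0, 0, 0], [0, 0, 0, 0], [0, 0, 0, 0]],
], claw=0, newtons=40)

```text
t: 7.18
eef_pos: [650.9, 256.2, 112.8]
tool_rot: [-3.141, -0.0, 0.133]
force: [0.4, -0.6, 4.0]
opening: 11.5
grasp_force: 39.1
```

>>> play_rows([
  [[0, 0, 2.5, 0], [0, 0, 6, 0], [0.5, -3, 8, 0], [1.5, -9, 8, 0], [2.2, -15, 8, 0], [2.8, -20, 8, 0], [3.1, -22.3, 8, 0], [3.1, -22.3, 8, 0], [3.1, -22.3, 8, 0], [3.1, -22.3, 8, 0]],
])

```text
t: 8.43
eef_pos: [681.3, 36.3, 192.6]
tool_rot: [-3.14, -0.0, 0.137]
force: [0.5, 0.9, -0.3]
opening: 11.4
grasp_force: 39.1
```

Run:
```python
from h import *
s=r.read_state(); im,d=snap('wrist','w2.png'); print(np.round(s['eef_pos'],1),s['opening'],s['force'])
W=wcloud(d,s); ok=d>0; z=W[...,2]
for t in('zero_top','stylus_mid'): print(t,fmt(r.pinpoint(t,'wrist')))
m=ok&near(W,(664,31),62)&(z>52)&(z<60); print('counter',rect(W,m),m.sum())
g=im.min(2); m=ok&near(W,(682,33),25)&(z<60)&(z>40); print(m.sum(),g[m].max(), np.percentile(g[m],[10,50,90]))
b=m&(g>np.percentile(g[m],85)); print('bright',W[b].mean(0),np.median(W[b],0),b.sum(),[x.mean() for x in np.nonzero(b)])
# top camera button
s=r.camera('top'); im,d=s; cv2.imwrite('pics/t2.png',cv2.resize(im[100:200,190:330,::-1],None,fx=5,fy=5,interpolation=cv2.INTER_CUBIC)); print(fmt(r.pinpoint('zero_top','top')), fmt(r.pinpoint('stylus_mid','top')))
im=cv2.imread('pics/w2.png'); cv2.imwrite('pics/w2c.png',cv2.resize(im[90:300,180:400],None,fx=2.7,fy=2.7))
```

```text
[681.3  36.3 192.6] 11.441054851418317 [ 0.45004139  0.89499328 -0.29333173]
zero_top [([677, 29, 49], 0.64)]
stylus_mid [([678, 38, 165], 0.66)]
counter [659.5, 29.8, 90.3, 90.3, 6.8] 5610
1704 209 [ 40. 101. 105.]
bright [685.70184283  36.69427107  52.0687196 ] [684.70476933  34.90805604  51.56876025] 226 [np.float64(184.0486725663717), np.float64(272.42035398230087)]
[] []
```

View pics/w2c.png

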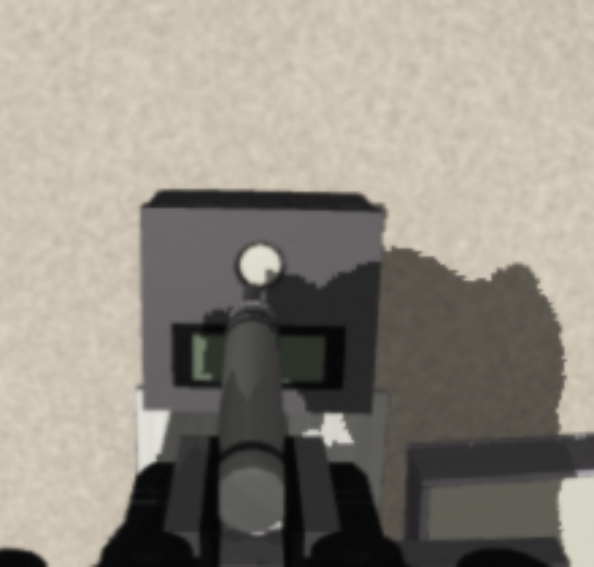

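The crop shows the button at full-frame pixel (276.7,188) and the stylus tip just below it at about (274,199).

```bash
cat >> h.py <<'E'
def wray(u,v,z,s):
    c=r.get_calibration('wrist'); T=np.array(c['tool_from_camera']); K=np.array(c['mtx'])
    a=(u-K[0,2])/K[0,0]; b=(v-K[1,2])/K[1,1]; th=np.hypot(a,b)+1e-9
    ray=np.array([a/th*np.sin(th),b/th*np.sin(th),np.cos(th)]); R=Ro.from_euler('xyz',s['tool_rot']).as_matrix()
    o=R@T[:3,3]+s['eef_pos']; g=R@T[:3,:3]@ray; return (o+g*(z-o[2])/g[2]).round(1)
E
python3 - <<'E'
from h import *
s=r.read_state(); print(np.round(s['eef_pos'],1))
im=cv2.imread('pics/w2.png'); g=im.min(2).copy(); sub=g[170:205,255:300]; n,l,st,ce=cv2.connectedComponentsWithStats((sub>140).astype(np.uint8)); print(st[1:],ce[1:]+[255,170])
print('button',wray(276.7,188.1,51,s)); 
for z in(85,90,95): print('tip',wray(274.2,201,z,s))
E
```

```text
[681.7  33.6 192.5]
[[ 14  11  15  14 146]] [[275.52739726 187.10958904]]
button [682.3  29.   51. ]
tip [677.4  31.   85. ]
tip [678.6  31.2  90. ]
tip [679.9  31.4  95. ]
```

>>> play_rows([
  [[0, -0.1, -1, 0], [0, -0.1, -2.5, 0], [0, -0.1, -2.5, 0], [0, -0.1, -2.5, 0], [0, -0.1, -2.5, 0], [0, -0.1, -2.5, 0]],
])

```text
t: 9.48
eef_pos: [681.9, 32.1, 167.9]
tool_rot: [3.142, -0.001, 0.133]
force: [-0.4, -1.1, -1.0]
opening: 11.3
grasp_force: 39.1
```

Run:
```python
from h import *
s=r.read_state(); im,d=snap('wrist','w3.png'); print(np.round(s['eef_pos'],1),s['tool_rot'])
cv2.imwrite('pics/w3c.png',cv2.resize(im[150:240,220:330,::-1],None,fx=6,fy=6,interpolation=cv2.INTER_CUBIC))
```

```text
[681.9  32.1 167.9] [ 3.14150040e+00 -6.55107184e-04  1.32656894e-01]
```

View pics/w3c.png

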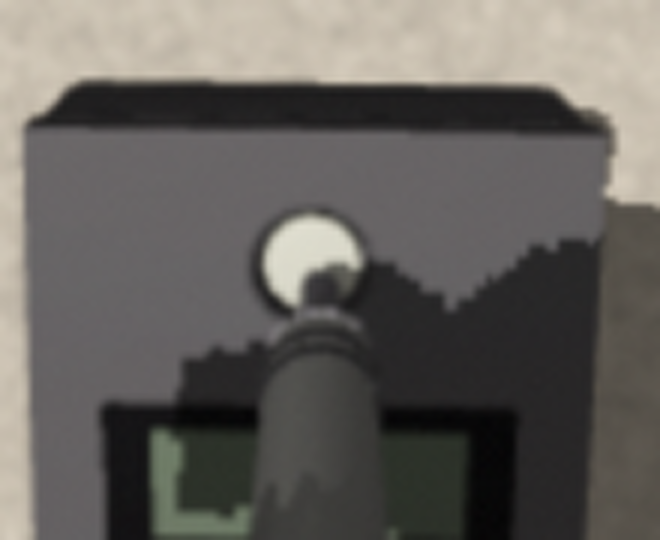

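The button centre is at crop (312,262), which is px (272,193.7). The tip's end shows at crop (326,276), px (274.3,196), overlapping the button.

Run:
```python
from h import *
s=r.read_state()
print('button',wray(272,193.7,51,s)); 
for z in(62,65,68): print('tip',wray(274.3,195.5,z,s))
for v in(193,196):
  print(wray(326/6+220,v,65,s))
```

```text
button [682.   32.2  51. ]
tip [683.2  30.2  62. ]
tip [683.9  30.3  65. ]
tip [684.6  30.4  68. ]
[686.2  30.6  65. ]
[683.5  30.2  65. ]
```

>>> play_rows([
  [[-0.1, 0.2, -0.6, 0], [-0.1, 0.2, -1.1, 0], [-0.1, 0.2, -1.4, 0], [-0.1, 0.2, -1.6, 0], [-0.1, 0.2, -1.8, 0], [-0.1, 0.2, -1.9, 0], [-0.1, 0.2, -1.9, 0], [-0.1, 0.2, -1.9, 0]],
])

```text
t: 10.52
eef_pos: [681.5, 34.3, 149.6]
tool_rot: [3.141, -0.002, 0.133]
force: [-0.6, 0.4, 6.0]
opening: 11.7
grasp_force: 39.7
```

>>> play_rows([
  [[0, 0, -0.1, 0], [0, 0, -0.1, 0], [0, 0, 1.5, 0], [0, 0, 4.6, 0], [-0.3, 2, 4.6, 0], [-0.8, 6, 4.6, 0], [-1.5, 11.5, 4.6, 0], [-2.3, 17, 4.6, 0], [-2.8, 20.7, 4.6, 0], [-3, 22.2, 4.6, 0], [-3, 22.2, 4.6, 0], [-3, 22.2, 4.6, 0], [-3, 22.2, 4.6, 0], [-3, 22.2, 4.6, 0]],
])

```text
t: 12.28
eef_pos: [651.2, 254.7, 194.6]
tool_rot: [3.141, -0.0, 0.131]
force: [-0.9, 1.1, -0.2]
opening: 10.9
grasp_force: 39.1
```

>>> play_rows([
  [[0, 0, -2, 0], [0, 0, -4, 0], [0, 0, -6, 0], [0, 0, -7.5, 0], [0, 0, -8.1, 0], [0, 0, -8.1, 0], [0, 0, -8.1, 0]],
])

```text
t: 13.15
eef_pos: [650.9, 256.2, 113.8]
tool_rot: [-3.141, -0.0, 0.133]
force: [-1.2, -0.1, -0.1]
opening: 11.2
grasp_force: 39.1
```

>>> play_rows([
  [[0, 0, 0, 0], [0, 0, 0, 0], [0, 0, 0, 0], [0, 0, 0, 0], [0, 0, 0, 0], [0, 0, 3, 0], [0, 0, 8, 0], [-2, -2, 13, 10], [-6, -5, 15, 20], [-9.6, -8, 15, 31], [-9.6, -8, 15, 41], [-9.6, -8, 15, 52], [-9.6, -8, 15, 62], [-9.6, -8, 15, 73], [-9.6, -8, 12, 83], [-9.6, -8, 8, 94], [-9.6, -8, 4, 102.5], [-9.6, -8, 0, 102.5], [-9.6, -8, 0, 102.5], [-9.6, -8, 0, 102.5]],
], claw=1)

```text
t: 15.65
eef_pos: [555.6, 176.8, 115.1]
tool_rot: [3.139, -0.0, 1.922]
force: [0.8, 0.6, -0.5]
opening: 85.0
grasp_force: 0.0
```

```bash
cat >> h.py <<'E'
def look(pts):
    s=r.read_state(); print('t',round(s['t'],2),np.round(s['eef_pos'],1),'yaw',np.degrees(s['tool_rot'][2]).round(1),'F',np.round(s['force'],1),round(s['opening'],1))
    im,d=r.camera('top'); W=cloud('top',d); z=W[...,2]; 
    for p in pts:
        m=(d>0)&near(W,p,60)&(z>22)&(z<45)&(im[...,0].astype(int)-im[...,1]<35); print('block',p,rect(W,m) if m.sum()>20 else None,m.sum())
    return im,d,W
def wlook(p,lo=22,hi=45,R=60):
    s=r.read_state(); im,d=r.camera('wrist'); W=wcloud(d,s); z=W[...,2]; m=(d>0)&near(W,p,R)&(z>lo)&(z<hi); print('wrist',rect(W,m) if m.sum()>20 else None,m.sum())
B=[(555,176),(538,418),(425,312),(441,204)]
E
python3 - <<'E'
from h import *
im,d,W=look(B); wlook(B[0])
z=W[...,2]; m=(d>0)&near(W,(650,256),25)&(z>130)&(z<175);print('sty top',W[m].mean(0).round(1),m.sum())
m=(d>0)&near(W,(567,-155),75)&(z<30); print(np.percentile(z[m],[5,50,95]))
E
```

```text
t 15.65 [555.6 176.8 115.1] yaw 110.1 F [ 0.8  0.6 -0.5] 85.0
block (555, 176) [577.0, 168.2, 40.3, 14.3, 39.7] 54
block (538, 418) [538.3, 418.9, 70.0, 37.1, 19.5] 358
block (425, 312) [424.4, 312.1, 68.3, 37.7, 1.2] 367
block (441, 204) None 0
wrist [556.1, 175.9, 70.3, 36.0, 20.2] 3491
sty top [nan nan nan] 0
[-0.30971491  3.9122192   8.0547403 ]<stdin>:3: RuntimeWarning: Mean of empty slice.
  ret = um.true_divide(
```

>>> play_rows([
  [[0, 0, -4, 0], [0, 0, -8, 0], [0, 0, -10.7, 0], [0, 0, -10.7, 0], [0, 0, -10.7, 0], [0, 0, -10.7, 0]],
])

```text
t: 16.5
eef_pos: [556.0, 176.6, 8.3]
tool_rot: [3.138, 0.0, 1.921]
force: [0.8, 0.2, -0.1]
opening: 85.4
grasp_force: 0.0
```

>>> play_rows([
  [[0, 0, 0, 0], [0, 0, 0, 0], [0, 0, 0, 0], [0, 0, 0, 0], [0, 0, 1, 0], [0, 0, 5, 0], [0, 0, 5, 0]],
], claw=0, newtons=60)

```text
t: 17.38
eef_pos: [556.8, 177.4, 59.9]
tool_rot: [3.136, 0.0, 1.922]
force: [-0.2, -0.1, 0.3]
opening: -0.3
grasp_force: 0.0
```

Run:
```python
from h import *
wlook(B[0],15,60,70); im,d=snap('wrist','w4.png'); print(r.read_state()['eef_pos'])
```

```text
wrist [556.2, 176.1, 70.0, 35.8, 20.5] 5426
[555.04296535 175.94445324  57.11983698]
```

View pics/w4.png

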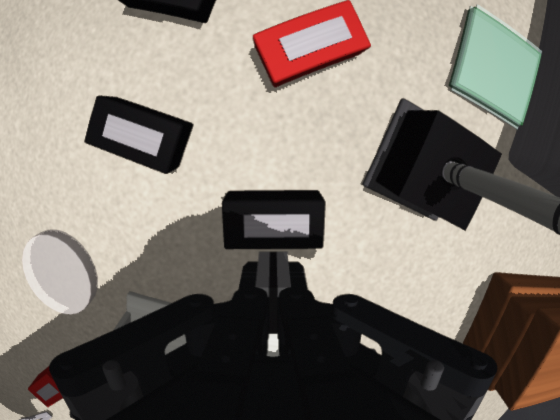

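The picture shows block2 untouched at (273,220), the stylus back in its stand at (450,170), and the fingers shut above the block. The grasp was too high, so I'll try again lower.

>>> play_rows([
  [[0, 0, 0, 0], [0, 0, 0, 0], [0, 0, 0, 0], [0, 0, 0, 0], [0, 0, 0, 0], [0, 0, -3, 0], [0, 0, -5, 0], [0, 0, -6, 0], [0, 0, -6, 0], [0, 0, -6, 0]],
], claw=1)

```text
t: 18.73
eef_pos: [555.2, 176.5, -2.8]
tool_rot: [3.14, -0.0, 1.922]
force: [-0.5, 1.1, 0.2]
opening: 85.5
grasp_force: 0.0
```

>>> play_rows([
  [[0, 0, 0, 0], [0, 0, 0, 0], [0, 0, 0, 0], [0, 0, 0, 0]],
], claw=0, newtons=60)

```text
t: 19.23
eef_pos: [554.8, 176.0, -3.4]
tool_rot: [3.141, 0.0, 1.921]
force: [0.5, -0.2, 0.7]
opening: 12.3
grasp_force: 0.0
```

Run:
```python
from h import *
s=r.read_state();print(s['opening'],s['grasp_force'],s['eef_pos'],s['force'])
wlook(B[0],15,60,90); im,d=snap('wrist','w5.png')
```

```text
12.285389853088295 0.0 [554.78306419 175.98961217  -3.43598431] [ 0.51815555 -0.20589818  0.73812182]
wrist [549.3, 189.7, 166.7, 79.1, 7.4] 11557
```

View pics/w5.png

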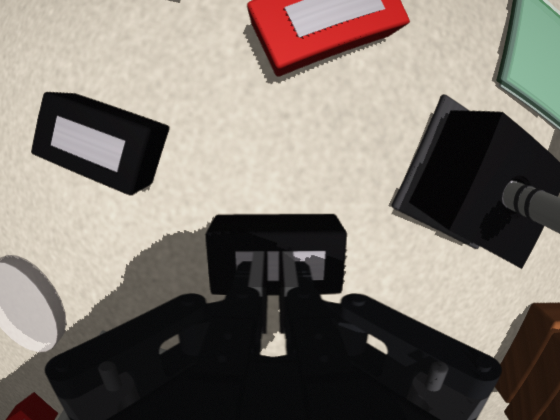

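Run:
```python
from h import *
c=r.get_calibration('wrist'); T=np.array(c['tool_from_camera']); K=np.array(c['mtx']); print(T.round(2),K.round(1))
def proj(P):
    q=np.linalg.inv(T)@np.r_[P,1]; th=np.arctan2(np.hypot(q[0],q[1]),q[2]); f=th/np.hypot(q[0],q[1]); return [round(float(x)) for x in(K[0,0]*q[0]*f+K[0,2],K[1,1]*q[1]*f+K[1,2],q[2])]
for P in([0,0,0],[0,6,0],[0,0,-18.7],[0,0,-40],[18,35,-35],[-18,35,-35],[0,35,-35]): print(P,proj(P))
s=r.read_state(); im,d=r.camera('wrist'); W=wcloud(d,s)
for v in range(215,310,8): print(v,[W[v,u].round().astype(int).tolist() for u in(220,258,285,330)])
```

```text
[[   0.     -0.96   -0.28   70.7 ]
 [   1.      0.      0.     -0.47]
 [  -0.     -0.28    0.96 -181.59]
 [   0.      0.      0.      1.  ]] [[325.2   0.  272.8]
 [  0.  325.2 210.1]
 [  0.    0.    1. ]]
[0, 0, 0] [273, 238, 194]
[0, 6, 0] [283, 238, 194]
[0, 0, -18.7] [273, 251, 176]
[0, 0, -40] [273, 268, 156]
[18, 35, -35] [345, 229, 156]
[-18, 35, -35] [340, 293, 166]
[0, 35, -35] [343, 263, 161]
215 [[521, 181, 2], [541, 189, 5], [555, 194, 4], [579, 203, 4]]
223 [[523, 183, 19], [541, 189, 18], [554, 194, 19], [576, 203, 21]]
231 [[524, 183, 31], [542, 189, 31], [554, 194, 31], [575, 202, 31]]
239 [[526, 180, 32], [543, 186, 33], [555, 191, 34], [576, 198, 33]]
247 [[527, 175, 32], [544, 182, 32], [557, 187, 32], [578, 194, 32]]
255 [[528, 172, 32], [545, 184, 45], [556, 188, 44], [580, 190, 32]]
263 [[529, 167, 32], [545, 183, 52], [556, 188, 53], [581, 186, 32]]
271 [[531, 163, 32], [545, 183, 59], [556, 187, 60], [583, 182, 33]]
279 [[532, 158, 32], [545, 184, 67], [555, 187, 66], [585, 178, 32]]
287 [[533, 155, 33], [546, 184, 73], [555, 187, 73], [588, 173, 31]]
295 [[536, 129, 0], [546, 185, 80], [554, 188, 80], [602, 153, 0]]
303 [[534, 176, 79], [546, 185, 86], [554, 188, 86], [572, 189, 78]]
```

The picture shows the fingertips at (275,248) standing over the block's top, and the depth there is z ≈ 38 although the TCP reads -3. So the real fingertips end about 40 mm short of the nominal TCP. I'll open and measure the tips before going lower.

>>> play_rows([
  [[0, 0, 2, 0], [0, 0, 2, 0], [0, 0, 2, 0], [0, 0, 2, 0], [0, 0, 2, 0], [0, 0, 2, 0], [0, 0, 2, 0]],
], claw=1)

```text
t: 20.25
eef_pos: [554.6, 176.1, 16.4]
tool_rot: [-3.141, -0.0, 1.922]
force: [-0.7, 0.4, -0.6]
opening: 85.5
grasp_force: 0.0
```

Run:
```python
from h import *
s=r.read_state(); im,d=snap('wrist','w6.png'); W=wcloud(d,s); print(s['eef_pos'],s['opening'])
P=(W-s['eef_pos'])@Ro.from_euler('xyz',s['tool_rot']).as_matrix()
for lo,hi in((-60,-30),(30,60)):
    m=(d>0)&(P[...,1]>lo)&(P[...,1]<hi)&(abs(P[...,0]-8)<8)&(W[...,2]>40); q=P[m]
    print(m.sum(),'max z',np.percentile(q[:,2],[50,95,99,100]).round(1), 'y at tip',np.percentile(q[q[:,2]>np.percentile(q[:,2],90)][:,1],[0,50,100]).round(1))
```

```text
[554.64034506 176.09592583  16.39415184] 85.54466316521966
6683 max z [-107.9  -64.2  -56.8  -51.5] y at tip [-56.8 -43.6 -42.4]
6976 max z [-110.   -64.8  -57.   -52. ] y at tip [41.8 42.9 56.5]
```

View pics/w6.png

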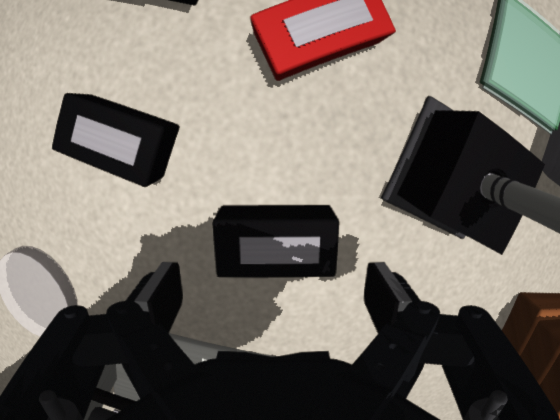

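The fingers straddle the block at (277,245). Open, the tips are 52 mm behind the TCP where 13 mm was expected, so the real fingers are about 39 mm shorter. I'll go down by 58 mm.

>>> play_rows([
  [[0, 0, -2, 0], [0, 0, -4, 0], [0, 0, -5, 0], [0, 0, -5.8, 0], [0, 0, -5.8, 0], [0, 0, -5.8, 0]],
])

```text
t: 21.05
eef_pos: [555.1, 176.3, -41.1]
tool_rot: [3.141, -0.0, 1.922]
force: [0.1, -0.1, 0.4]
opening: 85.4
grasp_force: 0.0
```

>>> play_rows([
  [[0, 0, 0, 0], [0, 0, 0, 0], [0, 0, 0, 0], [0, 0, 0, 0]],
], claw=0, newtons=50)

```text
t: 21.55
eef_pos: [555.4, 176.4, -40.6]
tool_rot: [3.14, 0.0, 1.921]
force: [0.1, -0.4, 6.4]
opening: 69.4
grasp_force: 57.5
```

>>> play_rows([
  [[0, 0, 3, 0], [0, 0, 8, 0], [0, 0, 13, 0], [-0.2, -3, 17, -4], [-0.4, -8, 18, -8], [-0.6, -13, 18, -13], [-0.8, -18, 18, -13.2], [-0.9, -20.8, 18, -13.2], [-0.9, -20.8, 18, -13.2], [-0.9, -20.8, 18, -13.2], [-0.9, -20.8, 18, -13.2]],
])

```text
t: 22.92
eef_pos: [545.6, -30.3, 138.5]
tool_rot: [3.141, -0.001, 1.694]
force: [1.0, 0.3, -1.6]
opening: 68.9
grasp_force: 57.7
```

Run:
```python
from h import *
s=r.read_state(); im,d=snap('wrist','w7.png'); W=wcloud(d,s); print(np.round(s['eef_pos'],1),s['opening'],s['force'],np.degrees(s['tool_rot']))
z=W[...,2]
m=(d>0)&near(W,(543,-12),120)&(z>112)&(z<126); print('trough face',rect(W,m),m.sum(),np.median(z[m]))
m=(d>0)&near(W,(543,-12),140)&(z>128)&(z<145); print('rims',rect(W,m),m.sum(),np.median(z[m]))
print(fmt(r.pinpoint('rocker_load','wrist')))
P=(W-s['eef_pos'])@Ro.from_euler('xyz',s['tool_rot']).as_matrix()
m=(d>0)&(P[...,2]>-70)&(P[...,2]<-10)&(abs(P[...,1])<45); print('block tool',P[m].min(0).round(),P[m].max(0).round())
```

```text
[545.6 -30.3 138.5] 68.92335144309125 [ 1.0087408   0.25271679 -1.56059371] [ 1.79990147e+02 -3.18319617e-02  9.70388096e+01]
trough face [541.3, 5.8, 170.4, 115.1, 7.1] 31548 119.22061296230012
rims [541.2, 7.4, 127.0, 117.1, 6.7] 4307 134.23130919480096
[([546, -29, 116], 0.6)]
block tool [  6. -45. -70.] [ 18.  45. -42.]
```

View pics/w7.png

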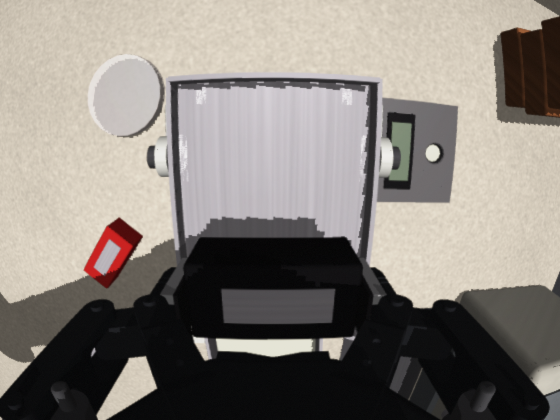

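Block2 is centred in the trough's width, with the trough spanning (175–378) in the picture. I'll lower it to just above the face and release.

>>> play_rows([
  [[0, 0, -2, 0], [0, 0, -4, 0], [0, 0, -5.3, 0], [0, 0, -5.8, 0], [0, 0, -5.8, 0], [0, 0, -5.8, 0], [0, 0, -5.8, 0]],
])

```text
t: 23.9
eef_pos: [546.1, -32.0, 81.1]
tool_rot: [3.141, 0.0, 1.691]
force: [-0.5, 0.7, -0.8]
opening: 69.3
grasp_force: 57.8
```

>>> play_rows([
  [[0, 0, 0, 0], [0, 0, 0, 0], [0, 0, 2, 0], [0, 0, 6, 0], [0, 0, 10, 0], [0, 0, 10, 0], [0, 0, 10, 0], [0, 0, 10, 0], [0, 0, 10, 0], [0, 0, 10, 0]],
], claw=0.94)

```text
t: 25.15
eef_pos: [545.4, -31.8, 180.0]
tool_rot: [-3.141, -0.0, 1.691]
force: [-0.1, -0.2, 0.2]
opening: 80.2
grasp_force: 0.0
```

Run:
```python
from h import *
im,d,W=look(B); snap('wrist','w8.png'); z=W[...,2]; m=(d>0)&near(W,(567,-155),80)&(z<60); print(np.percentile(z[m],[5,50,80,95]))
```

```text
t 25.15 [545.4 -31.8 180. ] yaw 96.9 F [-0.1 -0.2  0.2] 80.2
block (555, 176) None 0
block (538, 418) [538.2, 418.7, 70.0, 37.2, 20.0] 356
block (425, 312) [424.5, 311.9, 68.4, 36.4, 0.8] 363
block (441, 204) [441.0, 203.6, 69.0, 36.5, 179.2] 355
[-0.77869015  5.00521083 38.24973539 42.33041155]
```

View pics/w8.png

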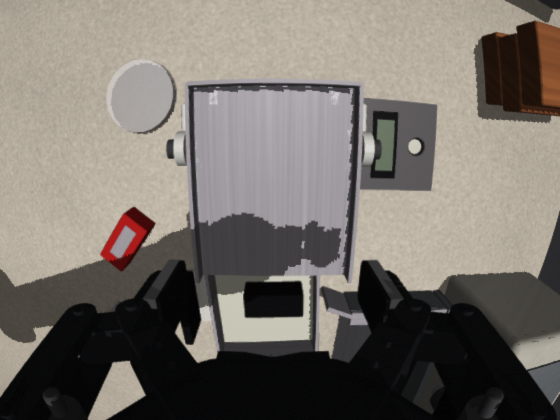

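The picture shows block2 lying in the tray at (274,298), with the trough back level. Next is block5.

>>> play_rows([
  [[-3, 6, 0, -2], [-5.5, 12, 0, -4], [-8, 18, -1, -7.8], [-10.5, 23.5, -3, -7.8], [-10.5, 23.5, -8, -7.8], [-10.5, 23.5, -13, -7.8], [-10.5, 23.5, -16.5, -7.8], [-10.5, 23.5, -19, -7.8], [-10.5, 23.5, -21, -7.8], [-10.5, 23.5, -22.2, -7.8], [-10.5, 23.5, -22.2, -7.8], [-10.5, 23.5, -22.2, -7.8], [-10.5, 23.5, -22.2, -7.8]],
], claw=1)

```text
t: 26.88
eef_pos: [441.3, 203.3, -40.8]
tool_rot: [3.14, -0.0, 1.555]
force: [-0.4, -0.6, -0.5]
opening: 85.4
grasp_force: 0.0
```

>>> play_rows([
  [[0, 0, 0, 0], [0, 0, 0, 0], [0, 0, 0, 0], [0, 0, 0, 0]],
], claw=0, newtons=50)

```text
t: 27.38
eef_pos: [441.3, 203.1, -40.7]
tool_rot: [3.14, 0.0, 1.555]
force: [-1.1, -0.9, 5.6]
opening: 69.1
grasp_force: 56.3
```

>>> play_rows([
  [[0, 0, 3, 0], [0, 0, 8, 0], [0, 0, 13, 0], [2, -4, 17, 2], [4, -9, 18, 5], [6.5, -14.5, 18, 7.8], [9, -20, 18, 7.8], [10.5, -23.5, 18, 7.8], [10.5, -23.5, 17, 7.8], [10.5, -23.5, 15, 7.8], [10.5, -23.5, 13.5, 7.8], [10.5, -23.5, 12.5, 7.8], [10.5, -23.5, 12.2, 7.8], [10.5, -23.5, 12.2, 7.8], [10.5, -23.5, 12.2, 7.8]],
])

```text
t: 29.25
eef_pos: [546.2, -31.8, 81.0]
tool_rot: [3.141, 0.0, 1.691]
force: [0.7, -0.8, -0.8]
opening: 69.3
grasp_force: 58.0
```

>>> play_rows([
  [[0, 0, 0, 0], [0, 0, 0, 0], [0, 0, 2, 0], [0, 0, 6, 0], [0, 0, 10, 0], [0, 0, 10, 0], [0, 0, 10, 0], [0, 0, 10, 0], [0, 0, 10, 0], [0, 0, 10, 0]],
], claw=0.94)

```text
t: 30.5
eef_pos: [545.4, -31.7, 180.0]
tool_rot: [-3.141, -0.001, 1.692]
force: [-0.3, -0.1, 0.3]
opening: 80.5
grasp_force: 0.0
```

Run:
```python
from h import *
im,d,W=look(B); 
s=r.read_state(); im,d=snap('wrist','w9.png'); W=wcloud(d,s); z=W[...,2]
m=(d>0)&near(W,(546,-31),50)&(z>100)&(z<165); print('trough z',np.percentile(z[m],[5,50,95]))
m=(d>0)&near(W,(562,-155),90)&(z<80)&(W[...,1]<-100)&(im.max(2)<70); print('dark in tray',m.sum(),np.percentile(z[m],[50,95]), rect(W,m))
```

```text
t 30.5 [545.4 -31.7 180. ] yaw 96.9 F [-0.3 -0.1  0.3] 80.5
block (555, 176) None 0
block (538, 418) [538.2, 418.8, 70.4, 36.7, 20.3] 357
block (425, 312) [424.4, 311.8, 68.2, 37.3, 1.3] 366
block (441, 204) None 0
trough z [118.12209092 119.21450125 120.26861071]
dark in tray 3740 [39.80175061 41.30226256] [562.9, -173.2, 176.3, 93.8, 178.1]
```

>>> play_rows([
  [[-2, 6, 0, -2], [-4, 12, 0, -4], [-6, 18, 0, -5.9], [-8, 24, -1, -5.9], [-10, 29.5, -3, -5.9], [-12.2, 34.4, -6, -5.9], [-12.2, 34.4, -11, -5.9], [-12.2, 34.4, -15, -5.9], [-12.2, 34.4, -18.5, -5.9], [-12.2, 34.4, -21, -5.9], [-12.2, 34.4, -22.2, -5.9], [-12.2, 34.4, -22.2, -5.9], [-12.2, 34.4, -22.2, -5.9], [-12.2, 34.4, -22.2, -5.9]],
], claw=1)

```text
t: 32.35
eef_pos: [424.4, 312.5, -40.5]
tool_rot: [3.14, -0.001, 1.588]
force: [-0.1, 0.1, -0.1]
opening: 85.5
grasp_force: 0.0
```

>>> play_rows([
  [[0, 0, 0, 0], [0, 0, 0, 0], [0, 0, 0, 0], [0, 0, 0, 0]],
], claw=0, newtons=50)

```text
t: 32.85
eef_pos: [424.5, 312.4, -40.5]
tool_rot: [3.14, -0.0, 1.588]
force: [-0.4, -0.9, 6.3]
opening: 69.1
grasp_force: 56.7
```

>>> play_rows([
  [[0, 0, 3, 0], [0, 0, 8, 0], [1, -3, 13, 0], [3, -8, 17, 2], [5, -14, 18, 5], [7, -20, 18, 5.9], [9.3, -26, 18, 5.9], [11.3, -31.5, 18, 5.9], [12.2, -34.4, 18, 5.9], [12.2, -34.4, 17, 5.9], [12.2, -34.4, 15, 5.9], [12.2, -34.4, 13.5, 5.9], [12.2, -34.4, 12.5, 5.9], [12.2, -34.4, 12.2, 5.9], [12.2, -34.4, 12.2, 5.9], [12.2, -34.4, 12.2, 5.9]],
])

```text
t: 34.85
eef_pos: [546.1, -31.8, 81.0]
tool_rot: [3.141, 0.0, 1.691]
force: [-0.9, -0.5, -1.4]
opening: 69.1
grasp_force: 58.1
```

>>> play_rows([
  [[0, 0, 0, 0], [0, 0, 0, 0], [0, 0, 2, 0], [0, 0, 6, 0], [0, 0, 10, 0], [0, 0, 10, 0], [0, 0, 10, 0], [0, 0, 10, 0], [0, 0, 10, 0], [0, 0, 10, 0]],
], claw=0.94)

```text
t: 36.1
eef_pos: [545.5, -31.8, 180.0]
tool_rot: [-3.141, -0.0, 1.691]
force: [-0.6, -0.0, -0.3]
opening: 80.6
grasp_force: 0.0
```

Run:
```python
from h import *
im,d,W=look(B); 
s=r.read_state(); im,d=snap('wrist','w10.png'); W=wcloud(d,s); z=W[...,2]
m=(d>0)&near(W,(546,-31),50)&(z>100)&(z<165); print('trough z',np.percentile(z[m],[5,50,95]))
```

```text
t 36.1 [545.5 -31.8 180. ] yaw 96.9 F [-0.6 -0.  -0.3] 80.6
block (555, 176) None 0
block (538, 418) [538.1, 418.8, 70.4, 37.6, 19.3] 360
block (425, 312) None 0
block (441, 204) None 0
trough z [118.09036944 119.17749091 120.25908594]
```

View pics/w10.png

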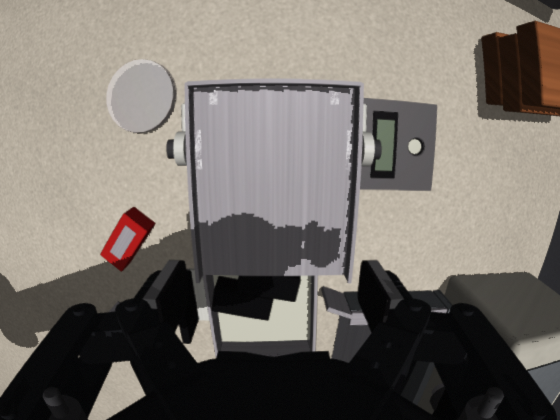

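The picture shows blocks in the tray just past the lip at (250,292), with the trough level and empty. Next is the last block, block3.

>>> play_rows([
  [[-0.1, 6, 0, 4], [-0.2, 12, 0, 8], [-0.3, 18, 0, 12.6], [-0.5, 24, 0, 12.6], [-0.6, 30, 0, 12.6], [-0.7, 36, 0, 12.6], [-0.8, 42, -2, 12.6], [-0.8, 45.1, -6, 12.6], [-0.8, 45.1, -11, 12.6], [-0.8, 45.1, -15, 12.6], [-0.8, 45.1, -18.5, 12.6], [-0.8, 45.1, -21, 12.6], [-0.8, 45.1, -22.2, 12.6], [-0.8, 45.1, -22.2, 12.6], [-0.8, 45.1, -22.2, 12.6], [-0.8, 45.1, -22.2, 12.6]],
], claw=1)

```text
t: 38.2
eef_pos: [538.5, 419.6, -40.1]
tool_rot: [3.14, -0.001, 1.911]
force: [-0.4, 0.5, 0.7]
opening: 85.5
grasp_force: 0.0
```

>>> play_rows([
  [[0, 0, 0, 0], [0, 0, 0, 0], [0, 0, 0, 0], [0, 0, 0, 0]],
], claw=0, newtons=50)

```text
t: 38.7
eef_pos: [538.4, 419.5, -40.3]
tool_rot: [3.14, -0.0, 1.911]
force: [0.1, -0.9, 6.3]
opening: 69.5
grasp_force: 58.2
```

Run:
```python
from h import *
im,d,W=look([]); z=W[...,2]; cv2.imwrite('pics/tt.png',cv2.resize(im[120:280,220:430,::-1],None,fx=3.5,fy=3.5,interpolation=cv2.INTER_CUBIC))
m=(d>0)&near(W,(552,-157),85)&(z<90)&(W[...,1]<-95)&(im.max(2)<90)&(z>15); print(m.sum(),np.percentile(z[m],[5,50,95,100]))
m=(d>0)&near(W,(466,-172),60)&(z>75)&(z<95);print('tab',rect(W,m),m.sum())
print('tray',fmt(r.pinpoint('tray_mid','top')),fmt(r.pinpoint('tray_grip','top')))
```

```text
t 38.7 [538.4 419.5 -40.3] yaw 109.5 F [ 0.1 -0.9  6.3] 69.5
877 [27.14355674 39.16251947 43.2115612  86.26423386]
tab [464.3, -171.3, 68.8, 9.9, 99.5] 105
tray [([545, -158, 23], 0.62)] [([463, -174, 69], 0.85), ([536, 17, -4], 0.41)]
```

View pics/tt.png

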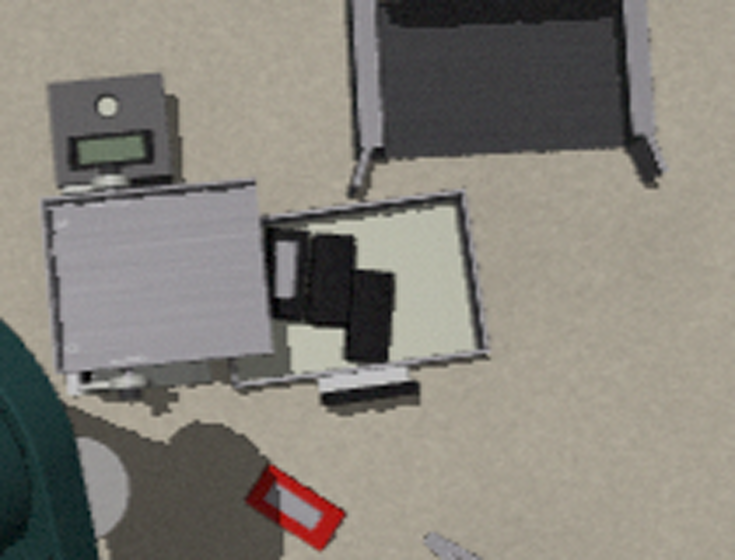

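The crop shows three blocks in the tray at (290,270), (330,280) and (370,315), and the tab at (370,390). Delivering block3.

>>> play_rows([
  [[0, 0, 3, 0], [0, 0, 8, 0], [0, -3, 13, 0], [0.1, -8, 17, -4], [0.2, -14, 18, -8], [0.4, -20, 18, -12.6], [0.5, -26, 18, -12.6], [0.6, -32, 18, -12.6], [0.7, -38, 18, -12.6], [0.8, -43, 18, -12.6], [0.8, -45.1, 18, -12.6], [0.8, -45.1, 17, -12.6], [0.8, -45.1, 15, -12.6], [0.8, -45.1, 13.5, -12.6], [0.8, -45.1, 12.5, -12.6], [0.8, -45.1, 12.2, -12.6], [0.8, -45.1, 12.2, -12.6], [0.8, -45.1, 12.2, -12.6]],
])

```text
t: 41.1
eef_pos: [546.2, -31.8, 81.0]
tool_rot: [3.141, 0.0, 1.691]
force: [-0.7, 0.4, -1.4]
opening: 69.2
grasp_force: 57.4
```

>>> play_rows([
  [[0, 0, 0, 0], [0, 0, 0, 0], [0, 0, 2, 0], [0, 0, 6, 0], [0, 0, 10, 0], [0, 0, 10, 0], [0, 0, 10, 0], [-2, 3, 12, 0], [-5, 8, 16, 0], [-10, 14, 18, 0], [-10, 14, 18, 0]],
], claw=0.94)

```text
t: 42.48
eef_pos: [443.4, 110.7, 260.8]
tool_rot: [-3.141, 0.001, 1.696]
force: [1.1, -0.6, 0.0]
opening: 80.2
grasp_force: 0.0
```

Run:
```python
from h import *
im,d,W=look([]); z=W[...,2]; cv2.imwrite('pics/tt2.png',cv2.resize(im[110:280,220:430,::-1],None,fx=3.5,fy=3.5,interpolation=cv2.INTER_CUBIC))
m=(d>0)&near(W,(552,-157),85)&(z<90)&(W[...,1]<-95)&(W[...,0]>485)&(im.max(2)<90)&(z>15); print(m.sum(),np.percentile(z[m],[5,50,95,100]))
m=(d>0)&near(W,(466,-172),60)&(z>75)&(z<95)&(W[...,0]<490);print('tab',rect(W,m),m.sum())
m=(d>0)&near(W,(546,-31),50)&(z>100)&(z<165); print('trough z',np.percentile(z[m],[5,50,95]))
print('bay',fmt(r.pinpoint('bay_home','top')))
for s in(-1,1):
  for lo,hi in((665,725),(725,790)):
    m=(d>0)&(z>44)&(z<58)&(s*(W[...,1]+273)>85)&(abs(W[...,1]+273)<125)&(W[...,0]>lo)&(W[...,0]<hi); print('rail',s,lo,W[m].mean(0).round(1),np.percentile(W[m][:,1],[2,98]).round(1),m.sum())
```

```text
t 42.48 [443.4 110.7 260.8] yaw 97.2 F [ 1.1 -0.6  0. ] 80.2
1002 [31.88687501 41.17321478 77.20968025 80.64675083]
tab [464.4, -171.7, 68.7, 9.8, 99.4] 104
trough z [116.14097309 119.05113715 122.14342673]
bay [([731, -273, 16], 0.66)]
rail -1 665 [ 695.4 -378.5   51.8] [-388.2 -368.9] 154
rail -1 725 [ 757.5 -373.9   52. ] [-384.9 -364.1] 168
rail 1 665 [ 695.6 -168.1   51.7] [-177.7 -158.4] 151
rail 1 725 [ 759.8 -165.1   51.9] [-183.4 -154.2] 171
```

View pics/tt2.png

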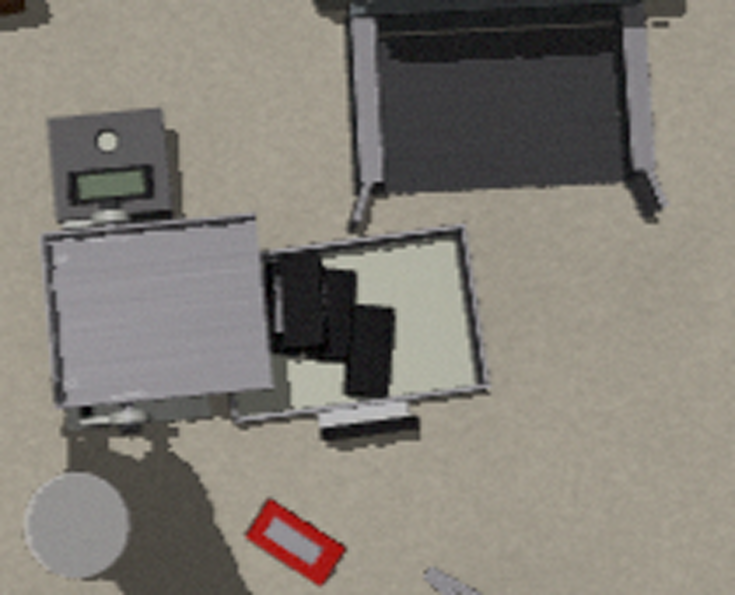

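The crop shows the fourth block lying on two others inside the tray, with its top at z ≈ 77, well under the lip. The trough is level, and the tab is at (370,420). Going to the tab.

>>> play_rows([
  [[0, -5, 0, 2.6], [0.3, -10, 0, 2.6], [0.6, -15.5, 0, 2.6], [1, -21, -2, 2.6], [1.4, -25.5, -5, 2.6], [1.8, -28, -9, 2.6], [1.8, -28, -13, 2.6], [1.8, -28, -15, 2.6], [1.8, -28, -15, 2.6], [1.8, -28, -15, 2.6], [1.8, -28, -15, 2.6]],
], claw=0.6)

```text
t: 43.95
eef_pos: [464.7, -172.2, 111.8]
tool_rot: [3.14, 0.002, 1.737]
force: [-0.0, -0.1, -0.5]
opening: 51.3
grasp_force: 0.0
```

Run:
```python
from h import *
s=r.read_state(); im,d=snap('wrist','w11.png'); W=wcloud(d,s); z=W[...,2]; print(s['t'],np.round(s['eef_pos'],1),np.degrees(s['tool_rot'][2]),s['opening'])
m=(d>0)&near(W,(466,-172),60)&(z>80)&(z<92)&(W[...,0]<495);print('tab',rect(W,m),m.sum())
im,d=r.camera('top'); W=cloud('top',d); z=W[...,2]
m=(d>0)&(z>49)&(z<55)&(abs(W[...,1]+273)<135)&(W[...,0]>668)&(W[...,0]<775)
E_=[]
for x in range(670,770,8):
    b=m&(abs(W[...,0]-x)<4); y=W[b][:,1]; lo=y[y<-273]; hi=y[y>-273]; E_.append((x,lo.min(),lo.max(),hi.min(),hi.max()))
E_=np.array(E_); print(E_.round(0).astype(int).tolist())
for k in range(1,5):
    p=np.polyfit(E_[:,0],E_[:,k],1); print(k,np.degrees(np.arctan(p[0])).round(2),np.polyval(p,728).round(1))
print(fmt(r.pinpoint('bay_home','top')))
for p in ((365,105),(365,95),(365,88),(365,80)): print(p,W[p[1],p[0]].round())
```

```text
43.95 [ 464.7 -172.2  111.8] 99.51323810447732 51.25345285891467
tab [464.7, -171.6, 69.6, 9.6, 99.2] 1423
[[670, -389, -371, -178, -164], [678, -388, -371, -178, -161], [686, -388, -371, -178, -161], [694, -389, -369, -177, -161], [702, -388, -369, -174, -158], [710, -385, -369, -175, -158], [718, -385, -368, -175, -158], [726, -385, -368, -174, -158], [734, -386, -366, -174, -158], [742, -382, -366, -174, -158], [750, -383, -365, -174, -155], [758, -383, -365, -171, -155], [766, -382, -367, -171, -155]]
1 4.18 -384.8
2 3.49 -367.5
3 3.89 -174.2
4 5.01 -157.6
[([698, 365, 0], 0.7)]
(365, 105) [ 782. -257.  141.]
(365, 95) [ 799. -252.  164.]
(365, 88) [ 814. -251.  169.]
(365, 80) [ 834. -251.  171.]
```

>>> play_rows([
  [[0, 0, -3, 0], [0, 0, -6, 0], [0, 0, -8.5, 0], [0, 0, -10.3, 0], [0, 0, -10.3, 0], [0, 0, -10.3, 0], [0, 0, -10.3, 0]],
])

```text
t: 44.98
eef_pos: [464.4, -172.2, 8.4]
tool_rot: [3.14, 0.001, 1.736]
force: [0.0, -0.0, 0.3]
opening: 51.2
grasp_force: 0.0
```

>>> play_rows([
  [[0, 0, 0, 0], [0, 0, 0, 0], [0, 0, 0, 0], [0, 0, 0, 0], [0, 0, 0, 0]],
], claw=0, newtons=60)

```text
t: 45.6
eef_pos: [464.1, -172.1, 7.9]
tool_rot: [3.141, 0.001, 1.736]
force: [-0.0, -0.2, 6.3]
opening: 9.2
grasp_force: 59.6
```

>>> play_rows([
  [[0, -0.2, 0.05, 0], [-0.2, -0.7, 0.05, 0], [-0.5, -1.4, 0.05, 0], [-0.8, -2.2, 0.05, -0.5], [-1.1, -3, 0.05, -1], [-1.4, -3.8, 0.05, -1.5], [-1.7, -4.6, 0.05, -2], [-2, -5.4, 0.05, -2.5], [-2, -6.2, 0.05, -3], [-2, -7, 0.05, -3.5], [-1.8, -7.8, 0.05, -4], [-1.5, -8.6, 0.05, -4.5], [-1.2, -9.4, 0.05, -5], [-0.9, -10.2, 0.05, -5.5], [-0.6, -10.9, 0.05, -5.5], [-0.4, -11.4, 0.05, -5.5], [-0.3, -11.7, 0.05, -5.5], [-0.3, -11.7, 0.05, -5.5], [-0.3, -11.7, 0.05, -5.5]],
])

```text
t: 47.98
eef_pos: [460.9, -289.5, 7.9]
tool_rot: [3.141, 0.001, 1.64]
force: [1.3, 1.4, -2.2]
opening: 9.3
grasp_force: 58.6
```

Run:
```python
from h import *
im,d,W=look([]); z=W[...,2]
m=(d>0)&(z>33)&(z<44)&near(W,(544,-283),135)&(W[...,0]<625)&(im.min(2)>60); print('tray',rect(W,m),m.sum())
s=r.read_state(); im,d=r.camera('wrist'); W=wcloud(d,s); z=W[...,2]
m=(d>0)&(z>34)&(z<44)&near(W,(544,-283),135)&(W[...,0]<625)&(im.min(2)>60); print('tray w',rect(W,m),m.sum())
m=(d>0)&(z>45)&near(W,(544,-283),110)&(W[...,0]>500)&(z<100); print('top block',rect(W,m),np.percentile(z[m],[50,99]),m.sum())
for sg in(-1,1):
    m=(d>0)&(z>47)&(z<56)&(W[...,0]>665)&(W[...,0]<770)&(sg*(W[...,1]+273)>85)&(abs(W[...,1]+273)<125); print('rail',sg,rect(W,m),m.sum())
```

```text
t 47.98 [ 460.9 -289.5    7.9] yaw 94.0 F [ 1.3  1.4 -2.2] 9.3
tray [532.0, -283.7, 200.7, 153.0, 94.3] 376
tray w [531.5, -272.9, 177.6, 153.9, 94.0] 6879
top block [542.7, -250.8, 110.8, 53.4, 20.6] [74.33472708 77.92188106] 9907
rail -1 [693.2, -380.3, 57.2, 20.1, 3.7] 672
rail 1 [0.0, 0.0, 0.0, 0.0, 0.0] 0
```

>>> play_rows([
  [[0.3, 0.02, 0, 0], [1, 0.07, 0, 0], [2, 0.14, 0, 0], [3.2, 0.22, 0, 0], [4.4, 0.3, 0, 0], [5.6, 0.38, 0, 0], [6.8, 0.46, 0, 0], [8, 0.55, 0, 0], [9, 0.61, 0, 0], [10, 0.68, 0, 0], [11, 0.75, 0, 0], [11.5, 0.78, 0, 0], [12, 0.82, 0, 0], [12, 0.82, 0, 0], [12, 0.82, 0, 0]],
])

```text
t: 49.95
eef_pos: [581.8, -280.5, 8.0]
tool_rot: [3.139, -0.0, 1.641]
force: [2.2, -0.0, -2.8]
opening: 9.0
grasp_force: 58.5
```

>>> play_rows([
  [[0.4, 0.03, 0, 0], [1.2, 0.08, 0, 0], [2.1, 0.14, 0, 0], [3, 0.2, 0, 0], [3.9, 0.27, 0, 0], [4.7, 0.32, 0, 0], [5.4, 0.37, 0, 0], [5.9, 0.4, 0, 0], [6.3, 0.43, 0, 0], [6.4, 0.44, 0, 0], [6.4, 0.44, 0, 0], [6.4, 0.44, 0, 0]],
])

```text
t: 51.45
eef_pos: [645.0, -276.2, 8.0]
tool_rot: [3.141, -0.0, 1.641]
force: [-2.5, -0.9, 0.6]
opening: 9.3
grasp_force: 59.2
```

Run:
```python
from h import *
im,d,W=look([]); z=W[...,2]
cv2.imwrite('pics/tt3.png',cv2.resize(im[60:260,250:450,::-1],None,fx=3,fy=3,interpolation=cv2.INTER_CUBIC))
```

```text
t 51.45 [ 645.  -276.2    8. ] yaw 94.0 F [-2.5 -0.9  0.6] 9.3
```

View pics/tt3.png

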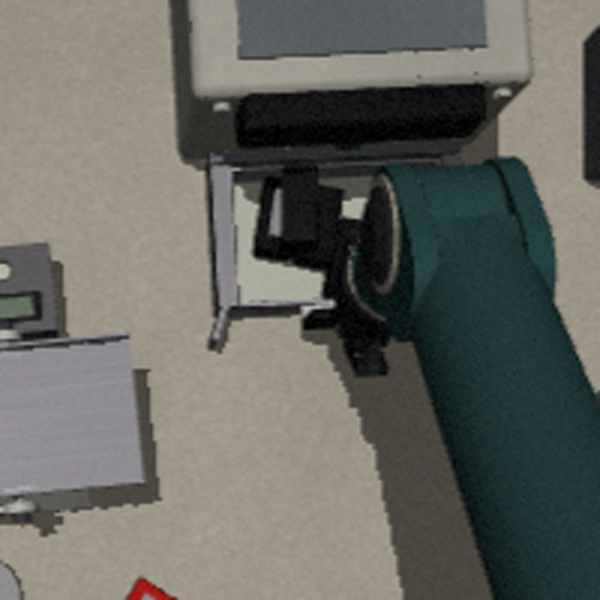

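The crop shows the tray between the rails, reaching the back stop line at (310,160), with the blocks still inside it at (295,220). I'll creep on to feel the stop.

>>> play_rows([
  [[0.05, 0, 0, 0], [0.1, 0.01, 0, 0], [0.1, 0.01, 0, 0], [0.1, 0.01, 0, 0]],
])

```text
t: 52.0
eef_pos: [645.4, -276.3, 8.0]
tool_rot: [-3.141, 0.0, 1.641]
force: [-3.4, 0.0, 2.5]
opening: 9.2
grasp_force: 59.5
```

>>> play_rows([
  [[0.05, 0, 0, 0], [0.1, 0.01, 0, 0], [0.1, 0.01, 0, 0], [0.1, 0.01, 0, 0]],
])

```text
t: 52.5
eef_pos: [645.5, -276.5, 8.0]
tool_rot: [-3.139, 0.0, 1.64]
force: [-8.0, -0.1, 5.2]
opening: 9.4
grasp_force: 59.9
```

>>> play_rows([
  [[0.05, 0, 0, 0], [0.1, 0.01, 0, 0], [0.1, 0.01, 0, 0], [0.1, 0.01, 0, 0]],
])

```text
t: 53.0
eef_pos: [645.3, -276.5, 8.0]
tool_rot: [-3.137, 0.0, 1.64]
force: [-11.7, 0.5, 7.8]
opening: 9.9
grasp_force: 60.2
```

>>> play_rows([
  [[-0.2, -0.01, 0, 0], [-0.4, -0.03, 0, 0], [-0.4, -0.03, 0, 0], [-0.4, -0.03, 0, 0]],
])

```text
t: 53.5
eef_pos: [644.6, -276.1, 8.0]
tool_rot: [3.14, -0.0, 1.641]
force: [3.3, -0.1, -3.3]
opening: 9.5
grasp_force: 59.0
```

>>> play_rows([
  [[0, 0, 0, 0], [0, 0, 0, 0], [0, 0, 0, 0], [0, 0, 1, 0], [0, 0, 3, 0], [0, 0, 7, 0], [0, 0, 12, 0], [0, 0, 17, 0], [-4, 0, 20, 0], [-9, 0, 20, 0], [-15, 0, 20, 0], [-15, 0, 20, 0], [-15, 0, 20, 0]],
], claw=0.27)

```text
t: 55.12
eef_pos: [494.7, -276.7, 209.7]
tool_rot: [3.139, 0.002, 1.64]
force: [0.4, 0.2, 0.5]
opening: 23.1
grasp_force: 0.0
```

Run:
```python
from h import *
s=r.read_state(); im,d=snap('wrist','w12.png'); W=wcloud(d,s); z=W[...,2]; print(s['t'],np.round(s['eef_pos'],1),s['force'].round(1) if hasattr(s['force'],'round') else s['force'])
m=(d>0)&near(W,(645,-276),60)&(z>78)&(z<95)&(W[...,0]<675);print('tab w',rect(W,m),m.sum())
m=(d>0)&near(W,(728,-271),95)&(z>45)&(z<100)&(abs(W[...,1]+271)<85)&(W[...,0]>665); print('top blk',rect(W,m),np.percentile(z[m],[50,99]),m.sum())
for c in('top','wrist'):
    im,d=r.camera(c); print(c,'tray',fmt(r.pinpoint('tray_mid',c)),fmt(r.pinpoint('tray_grip',c)),'bay',fmt(r.pinpoint('bay_home',c)),'sty',fmt(r.pinpoint('stylus_mid',c)))
im,d=r.camera('top');W=cloud('top',d);z=W[...,2]
m=(d>0)&near(W,(645,-276),60)&(z>75)&(z<95)&(W[...,0]<675);print('tab',rect(W,m),m.sum())
print('blocks left',[(fmt(r.search_frame(f'block{i}_mid','top'),5)) for i in (2,5)])
```

```text
55.125 [ 494.7 -276.7  209.7] [0.4 0.2 0.5]
tab w [643.6, -275.6, 69.1, 11.1, 94.1] 698
top blk [776.2, -250.9, 146.6, 94.8, 137.1] [69.08987624 91.37218798] 3694
top tray [([724, -268, 21], 0.67)] [([641, -278, 69], 0.89), ([385, 51, 1], 0.45)] bay [([323, -272, 0], 0.31)] sty [([652, 259, 84], 0.55)]
wrist tray [] [] bay [] sty []
tab [643.3, -274.7, 70.2, 11.0, 95.2] 120
blocks left [[([702, -284, 42], 0.58)], [([537, 296, 31], 0.9), ([725, -259, 39], 0.79), ([378, -117, 31], 0.76), ([556, 5, 117], 0.18)]]
```

Run:
```python
from h import *
im,d=r.camera('top');W=cloud('top',d);z=W[...,2]
u=np.array([np.cos(np.radians(3.9)),np.sin(np.radians(3.9))]); v=np.array([-u[1],u[0]])
Q=W[...,:2]-[728.5,-271]; a=Q@u; b=Q@v
for sg in(-1,1):
    print(sg)
    for lo in range(-112,100,6):
        m=(d>0)&(a>=lo)&(a<lo+6)&(sg*b>88)&(sg*b<150)&(z>20)&(z<130)
        if m.sum()>3: print(lo,m.sum(),'z',np.percentile(z[m],[5,50,95]).round().astype(int),'b',np.percentile(b[m],[2,98]).round().astype(int))
print('mid')
for lo in range(-96,110,6):
    m=(d>0)&(a>=lo)&(a<lo+6)&(abs(b)<95)&(b<-40)
    if m.sum()>3: print(lo,'z',np.percentile(z[m],[5,50,95]).round().astype(int),im[m].mean(0).astype(int))
```

```text
-1
-100 10 z [30 45 52] b [-121 -116]
-94 14 z [25 42 56] b [-118 -114]
-88 14 z [24 45 53] b [-118 -111]
-82 15 z [23 43 54] b [-117 -109]
-76 15 z [25 48 55] b [-114 -107]
-70 30 z [22 43 53] b [-113  -89]
-64 24 z [28 50 54] b [-113  -91]
-58 23 z [26 51 53] b [-113  -94]
-52 20 z [30 51 56] b [-114  -93]
-46 25 z [27 52 55] b [-114  -93]
-40 25 z [27 48 55] b [-114  -94]
-34 23 z [31 50 54] b [-113  -94]
-28 22 z [31 50 54] b [-113  -93]
-22 21 z [31 51 56] b [-113  -94]
-16 23 z [23 50 54] b [-114  -94]
-10 26 z [25 51 54] b [-115  -94]
-4 24 z [22 50 53] b [-115  -94]
2 22 z [26 50 55] b [-111  -93]
8 23 z [29 49 55] b [-112  -94]
14 23 z [24 51 55] b [-112  -94]
20 26 z [27 52 55] b [-113  -94]
26 22 z [26 52 56] b [-114  -94]
32 23 z [26 51 56] b [-114  -94]
38 25 z [23 49 55] b [-112  -93]
44 23 z [24 50 56] b [-112  -94]
50 23 z [ 27  52 125] b [-111  -91]
56 31 z [24 49 54] b [-113  -89]
62 30 z [38 51 54] b [-113  -89]
68 20 z [49 52 56] b [-114  -89]
74 9 z [50 52 54] b [-113  -90]
80 66 z [ 29  90 124] b [-137  -93]
1
-100 8 z [24 50 54] b [115 121]
-94 7 z [35 51 53] b
[... 1412 characters left out ...]
24 z [ 1  5 32] [144 145 134]
-18 z [ 1  5 33] [145 146 135]
-12 z [ 1  5 27] [145 145 134]
-6 z [ 1  4 30] [143 144 133]
0 z [ 1  5 34] [144 144 133]
6 z [ 1  5 30] [141 141 131]
12 z [ 1  5 32] [141 142 131]
18 z [ 1  4 24] [147 148 136]
24 z [ 1  5 32] [145 145 134]
30 z [ 2  5 27] [147 147 136]
36 z [ 1  5 27] [118 118 109]
42 z [ 1  4 31] [71 71 65]
48 z [  1   6 160] [58 58 53]
54 z [  4 133 165] [24 24 23]
60 z [ 13  50 167] [30 30 31]
66 z [ 50 164 168] [27 27 29]
72 z [ 50 163 167] [25 25 27]
78 z [ 34 165 168] [18 17 18]
84 z [163 168 171] [97 95 88]
90 z [166 170 173] [141 139 128]
96 z [168 170 173] [147 145 134]
102 z [168 170 173] [147 145 134]
108 z [168 171 174] [115 114 107]
```

```bash
python3 -c "
from station import r
print(r.job_done())"
```

```text
the job is handed in; nothing more can be done
None
```

I zeroed the counter, returned the stylus to its stand, tipped all four blocks through the chute into the tray, slid the tray to about 1 mm off the scanner bay's back stop, and handed the job in at about 56 s; one block ended up lying on top of two others in the tray.

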